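Set one tier of kiln furniture over a tumbler

TASK

Set up the loading hearth of the test kiln: stand the three tall kiln props upright on the three burnt ring marks of the firebrick hearth, and stand the blue tumbler upright in the middle of the hearth, between them. Then lay the notched kiln shelf level on top of the three props, centred over the hearth and with its long sides along the hearth's long sides. Leave the two short props where they are.

Things in the scene. Friction and masses are not known exactly. Their poses are not given: they have to be found in the camera images.
- hearth: loading hearth, fixed on the table: cream firebrick slab in a dark steel tray, 156 mm (its x) by 216 mm (its y, the long way), the flat top 40 mm above the table. Origin at the centre of its underside, z up. Three dark ring marks (33 mm) on top show where the props stand: centred, in the hearth's own x, y, at (-44, +68), (+44, +68) and (0, -68) mm. The middle of the hearth is at (0, 0)
- kiln_shelf: kiln shelf, loose, lying flat on the table: buff slab with a white washed top, 124 mm (its x) by 180 mm (its y, the long way) by 15 mm thick, about 0.5 kg (0.4 to 0.65). In the middle of each long side is a hand notch 34 mm deep and 48 mm long, which leaves a waist 56 mm wide across x at the centre, where it can be gripped in balance from above. Same either way round. Origin at the centre of its underside, z up
- tall_prop_1: tall kiln prop 1: buff tube of fired clay standing upright, 90 mm tall, 30 mm outside and 14 mm inside diameter, about 0.11 kg. Origin at the centre of its foot, z up its axis. The three tall props are alike and any may stand on any mark
- tall_prop_2: tall kiln prop 2: buff tube of fired clay standing upright, 90 mm tall, 30 mm outside and 14 mm inside diameter, about 0.11 kg. Origin at the centre of its foot, z up its axis. The three tall props are alike and any may stand on any mark
- tall_prop_3: tall kiln prop 3: buff tube of fired clay standing upright, 90 mm tall, 30 mm outside and 14 mm inside diameter, about 0.11 kg. Origin at the centre of its foot, z up its axis. The three tall props are alike and any may stand on any mark
- tumbler: cobalt blue tumbler with a bare buff foot, standing upright, open at the top, 71 mm tall, 65 mm in diameter at its widest, 35 mm up (62 mm at the rim, 48 mm at the foot), about 0.17 kg. Origin at the centre of its foot, z up
- short_prop_1: short kiln prop 1: thicker, paler tube standing upright, 50 mm tall, 42 mm in diameter; too low for this load. Origin at the centre of its foot, z up
- short_prop_2: short kiln prop 2: thicker, paler tube standing upright, 50 mm tall, 42 mm in diameter; too low for this load. Origin at the centre of its foot, z up

How it is judged:
On the way:
1. the three tall props stand on the three ring marks and the tumbler in the middle between them, before the shelf comes over the hearth (((x of tall_prop_1 in the frame of hearth between -0.056 and -0.032 m and y of tall_prop_1 in the frame of hearth between 0.056 and 0.08 m) or (x of tall_prop_2 in the frame of hearth between -0.056 and -0.032 m and y of tall_prop_2 in the frame of hearth between 0.056 and 0.08 m) or (x of tall_prop_3 in the frame of hearth between -0.056 and -0.032 m and y of tall_prop_3 in the frame of hearth between 0.056 and 0.08 m)) and ((x of tall_prop_1 in the frame of hearth between 0.032 and 0.056 m and y of tall_prop_1 in the frame of hearth between 0.056 and 0.08 m) or (x of tall_prop_2 in the frame of hearth between 0.032 and 0.056 m and y of tall_prop_2 in the frame of hearth between 0.056 and 0.08 m) or (x of tall_prop_3 in the frame of hearth between 0.032 and 0.056 m and y of tall_prop_3 in the frame of hearth between 0.056 and 0.08 m)) and ((x of tall_prop_1 in the frame of hearth between -0.012 and 0.012 m and y of tall_prop_1 in the frame of hearth between -0.08 and -0.056 m) or (x of tall_prop_2 in the frame of hearth between -0.012 and 0.012 m and y of tall_prop_2 in the frame of hearth between -0.08 and -0.056 m) or (x of tall_prop_3 in the frame of hearth between -0.012 and 0.012 m and y of tall_prop_3 in the frame of hearth between -0.08 and -0.056 m)) and z of tall_prop_1 in the frame of hearth between 0.036 and 0.044 m and angle between each of tall_prop_1, tall_prop_2, tall_prop_3, tumbler's own z axis and vertical below 0.06 rad and z of tall_prop_2 in the frame of hearth between 0.036 and 0.044 m and z of tall_prop_3 in the frame of hearth between 0.036 and 0.044 m and x of tumbler in the frame of hearth between -0.015 and 0.015 m and y of tumbler in the frame of hearth between -0.015 and 0.015 m and z of tumbler in the frame of hearth between 0.036 and 0.044 m and horizontal distance between kiln_shelf and hearth above 0.12 m), for 0.2 s.
At the end, for the whole second after the job is handed in: On the hearth stand a tall prop within 12 mm of each mark and the tumbler within 15 mm of the middle (along each hearth axis), upright. The shelf lies on the props: underside 130 mm up (4 mm), level (0.04 rad), centred within 14 mm and along the hearth's long axis (0.14 rad). All at rest (((x of tall_prop_1 in the frame of hearth between -0.056 and -0.032 m and y of tall_prop_1 in the frame of hearth between 0.056 and 0.08 m) or (x of tall_prop_2 in the frame of hearth between -0.056 and -0.032 m and y of tall_prop_2 in the frame of hearth between 0.056 and 0.08 m) or (x of tall_prop_3 in the frame of hearth between -0.056 and -0.032 m and y of tall_prop_3 in the frame of hearth between 0.056 and 0.08 m)) and ((x of tall_prop_1 in the frame of hearth between 0.032 and 0.056 m and y of tall_prop_1 in the frame of hearth between 0.056 and 0.08 m) or (x of tall_prop_2 in the frame of hearth between 0.032 and 0.056 m and y of tall_prop_2 in the frame of hearth between 0.056 and 0.08 m) or (x of tall_prop_3 in the frame of hearth between 0.032 and 0.056 m and y of tall_prop_3 in the frame of hearth between 0.056 and 0.08 m)) and ((x of tall_prop_1 in the frame of hearth between -0.012 and 0.012 m and y of tall_prop_1 in the frame of hearth between -0.08 and -0.056 m) or (x of tall_prop_2 in the frame of hearth between -0.012 and 0.012 m and y of tall_prop_2 in the frame of hearth between -0.08 and -0.056 m) or (x of tall_prop_3 in the frame of hearth between -0.012 and 0.012 m and y of tall_prop_3 in the frame of hearth between -0.08 and -0.056 m)) and z of tall_prop_1 in the frame of hearth between 0.036 and 0.044 m and angle between each of tall_prop_1, tall_prop_2, tall_prop_3, tumbler's own z axis and vertical below 0.06 rad and z of tall_prop_2 in the frame of hearth between 0.036 and 0.044 m and z of tall_prop_3 in the frame of hearth between 0.036 and 0.044 m and x of tumbler in the frame of hearth between -0.015 and 0.015 m and y of tumbler in the frame of hearth between -0.015 and 0.015 m and z of tumbler in the frame of hearth between 0.036 and 0.044 m and x of kiln_shelf in the frame of hearth between -0.014 and 0.014 m and y of kiln_shelf in the frame of hearth between -0.014 and 0.014 m and z of kiln_shelf in the frame of hearth between 0.126 and 0.134 m and angle between kiln_shelf's own z axis and vertical below 0.04 rad and angle between the y axis of kiln_shelf and the y axis of hearth, either way round below 0.14 rad and linear speed of each of tall_prop_1, tall_prop_2, tall_prop_3, tumbler, kiln_shelf below 0.02 m/s and angular speed of kiln_shelf below 0.2 rad/s); the robot touches nothing.
It fails at once if a short prop is shifted by more than 25 mm or knocked over (distance of any of short_prop_1, short_prop_2 from where it was at the start of the episode above 0.025 m or angle between any of short_prop_1, short_prop_2's own z axis and vertical above 0.5 rad).
It fails at once if the tumbler is knocked over (angle between tumbler's own z axis and vertical above 0.7 rad).
It also fails if it takes over 125 s, if anything falls off the work surface, if the arm or the gripper's body presses on something with over 40 N, if the wrist force passes 120 N, or if a joint passes its speed limit or range.

ROBOT

A 6-joint arm with a two-finger parallel gripper is mounted at the origin on a cart in front of the work surface, level with it; the furniture and walls round the work are solid. World frame = base frame: x ahead of the robot, y to its left, z up, the work surface at z = 0. Lengths are in m, angles in rad, forces in N, time in s.
With the tool pointing down it reaches from about 0.325 to 1 m from the base axis. Payload 5.1 kg.
Tool frame: the origin (TCP) lies at the very end of the fingers, on their centre line; the grasp point (between the pads) lies 19 mm behind it; z points along the fingers, y is the line along which they close (so a half turn about z gives the same grasp; the last joint's range is limited). The gripper opens to 85 mm and grips with 20 to 120 N. Pads are 22 mm wide; open, the fingers measure 114 mm over their backs; the gripper's body (76 mm by 85 mm) begins 54 mm behind the grasp point. The pads swing forward as they close: fully open they stand 13 mm farther back than shut.
Start: joints at [-1.287, 0.124, 1.65, -0, 1.367, -0.083], TCP at [0.233, -0.607, 0.231] pointing down, gripper open.
Joint ranges: [-2.61, 2.61], [-1.02, 2.33], [0.03, 2.71], [-1.35, 4.49], [0.32, 2.68], [-2.91, 2.91]. Speed limits (rad/s): [2.57, 2.57, 3.14, 3.14, 3.14, 3.14].

INTERFACE

Orientations are given as a unit quaternion [w, x, y, z].
In Python, from bench import * gives the robot as it stands.
- The arm moves only by the tool send_rows, never from a script. Its arguments are lists of equal length, an entry for each row: "travel": the shift along the world's x, y, z in mm, a list of three; "twist": the turn about the world's z in degrees; "jaw": the finger opening in mm, from 0 to 85.4. A call has 1 to 12 rows; each row is the pose to reach, as a shift and turn from the pose commanded when the call began; what a row does not reach only later rows make up. A row lasts 1/8 s, in which the tool goes at most 62.5 mm and 10.7 degrees, less where a joint would pass 70% of its speed; a pose out of reach is approached as far as the arm can. A call with a gripper value outside its range is refused whole. The fingers move at their own pace and stop on an object; "grip_force" is the grip in N (left out, the last holds). Time passes only in rows, so rows that repeat a pose let the fingers close. It gives the time, the measured TCP pose, the force, the opening and the grip force at its end, in the units of the state.
- get_obs(): the state, without advancing time (a new reading comes with each control period).
- grab_frame(name): name is "scene" or "side" or "wrist"; returns a dict with "frame" (384x512x3 uint8, red, green, blue), "intrinsics" (3x3 intrinsics, pixels), "world_from_camera" (4x4, takes a point from camera to world coordinates). Camera axes: x right, y up, looking along -z (the intrinsics and any distortion apply to the point x, -y, -z); pixel columns grow to the right and rows downward; lengths in m; the calibration is good to about 2 mm. A picture is of the moment at which its call begins. There is no depth.
- sign_off(): hands the job in; it is judged then, once.
The state is a dict: "clock": time; "joint_positions": joint angles; "qd": joint speeds; "effort": joint torques, N m; "ee_pos": TCP position; "tool_rot": TCP orientation; "contact_force": force on the tool from outside, world axes, zero at the start; "ft_torque": the same for the moment, N m; "gripper_width": opening from 0.0 (shut) to 1.0 (fully open); "grasp_force": force on a finger pad.
Only numpy, scipy, OpenCV 4.12 (cv2) and the standard library are available. Lean on these libraries where they do the work, as an engineer would, in place of code of your own. Each camera call takes 0.05 s, during which the arm holds its last target. There are 200 camera calls.

## Working session

There is one attempt and no reset: what is moved stays moved. The work goes in short steps, Python scripts to look and compute and a tool call to move; the robot and the scene stay as the last step left them, time stands still between calls to the robot, and variables do not carry over. Pictures are saved under pics/ and viewed, at most 17 in all, crops included, and the job is handed in when it is done.

Besides the shell and the picture viewer there is one more tool, called after "Request:" as name(argument=value, ...) on one line, values as JSON. send_rows: Moves the arm, as the interface text tells. Its arguments: {"type":"object","properties":{"travel":{"type":"array","items":{"type":"array","items":{"type":"number"}}},"twist":{"type":"array","items":{"type":"number"}},"jaw":{"type":"array","items":{"type":"number"}},"grip_force":{"type":"number"}},"required":["travel","twist","jaw"]}

```bash
mkdir -p pics
cat > h.py <<'E'
from bench import *
import numpy as np, cv2
def save(n,f): cv2.imwrite(f'pics/{n}.png',f['frame'][:,:,::-1])
def ray(f,u,v):
    K=np.array(f['intrinsics']);T=np.array(f['world_from_camera'])
    d=np.linalg.inv(K)@[u,v,1]; d=np.array([d[0],-d[1],-d[2]])
    return T[:3,3],T[:3,:3]@d
def onz(f,u,v,z):
    o,d=ray(f,u,v); return o+d*(z-o[2])/d[2]
def proj(f,p):
    K=np.array(f['intrinsics']);T=np.array(f['world_from_camera'])
    c=T[:3,:3].T@(np.array(p)-T[:3,3]); c=np.array([c[0],-c[1],-c[2]]); q=K@c; return q[:2]/q[2]
E
python3 - <<'E'
from h import *
a=grab_frame('scene');b=grab_frame('side')
for n,f in(('scene',a),('side',b)):
    save(n,f);print(n,np.round(f['world_from_camera'],3).tolist(),np.round(f['intrinsics'],1).tolist(),[k for k in f])
    np.save(n+'.npy',f,allow_pickle=True)
print(get_obs())
E
```

```text
scene [[-0.898, 0.276, -0.342, 0.109], [-0.439, -0.561, 0.702, 0.838], [0.002, 0.781, 0.625, 0.784], [0.0, 0.0, 0.0, 1.0]] [[376.1, 0.0, 259.4], [0.0, 376.1, 202.3], [0.0, 0.0, 1.0]] ['frame', 'intrinsics', 'world_from_camera']
side [[0.981, 0.081, -0.174, 0.198], [-0.19, 0.513, -0.837, -1.426], [0.021, 0.855, 0.519, 0.937], [0.0, 0.0, 0.0, 1.0]] [[489.9, 0.0, 249.5], [0.0, 489.9, 181.9], [0.0, 0.0, 1.0]] ['frame', 'intrinsics', 'world_from_camera']
{'clock': 0.1, 'joint_positions': array([-1.28660226e+00,  1.24424808e-01,  1.65152432e+00, -3.74221122e-05,
        1.36748976e+00, -8.26274547e-02]), 'qd': array([-0.00112857, -0.00169613, -0.00375114,  0.00014241, -0.00171225,
        0.00035377]), 'effort': array([ 2.53239205e-04, -4.24931037e+01, -3.66653752e+01, -7.15652868e-05,
        3.98049247e-03,  2.75940337e-06]), 'ee_pos': array([ 0.23291646, -0.60625369,  0.23019345]), 'tool_rot': array([-9.16588777e-04,  9.83226233e-01,  1.82387836e-01, -1.11106531e-04]), 'contact_force': array([ 0.37390509, -0.19885349,  0.24199978]), 'ft_torque': array([-0.01873062, -0.01317735, -0.01421985]), 'grasp_force': 0.0, 'gripper_width': 1.002408286648037}
```

View pics/scene.png

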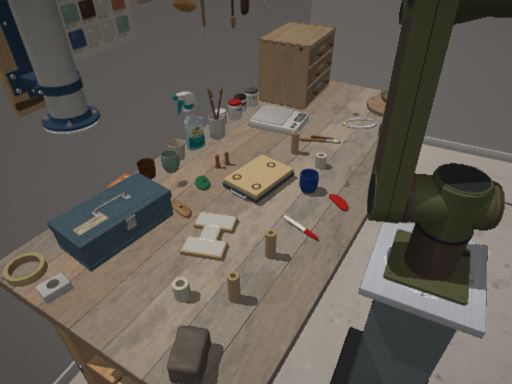

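View pics/side.png

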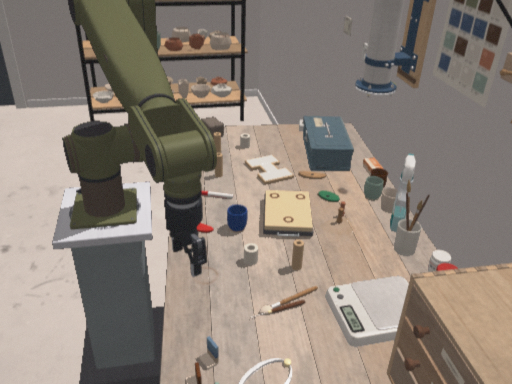

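The scene view shows the hearth near (259,177), tumbler (309,182), tall props at (295,143), (270,244) and (234,287), short props at (321,159) and (181,289), and the shelf at (209,236). I'll zoom in on these.

Run:
```python
from h import *
for n,(x0,y0) in(('scene',(155,120)),('side',(190,120))):
    f=np.load(n+'.npy',allow_pickle=True).item()['frame'][:,:,::-1]
    w,h=(190,190) if n=='scene' else (160,160)
    cv2.imwrite(f'pics/{n}_z.png',cv2.resize(f[y0:y0+h,x0:x0+w],None,fx=570/w,fy=570/h,interpolation=cv2.INTER_CUBIC))
```

```text
(no output)
```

View pics/scene_z.png

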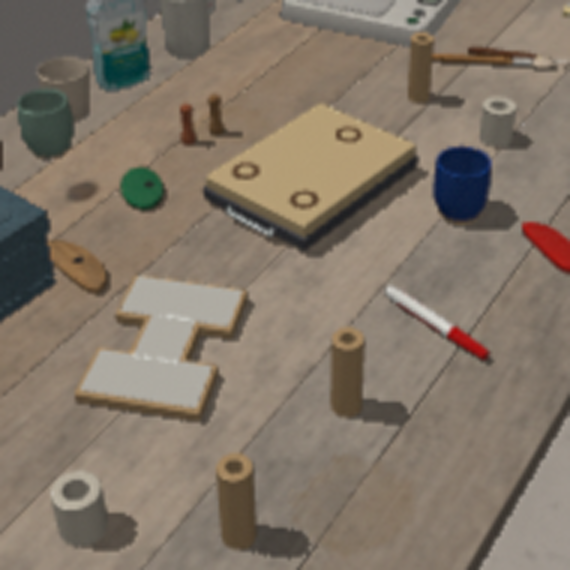

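View pics/side_z.png

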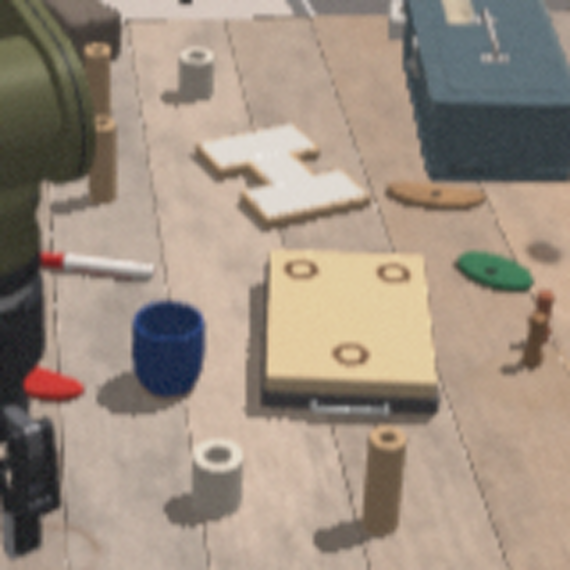

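Run:
```python
from h import *
A=np.load('scene.npy',allow_pickle=True).item();B=np.load('side.npy',allow_pickle=True).item()
s=lambda p:(155+p[0]/3,120+p[1]/3)
t=lambda p:(190+p[0]/3.5625,120+p[1]/3.5625)
L={'r-':[(246,170),(394,272),.04],'r+':[(305,199),(301,269),.04],'r0':[(348,134),(351,354),.04],
'pA':[(347,338),(105,123),.09],'pB':[(235,463),(97,50),.09],'pC':[(421,41),(388,437),.09],
'tum':[(463,166),(169,318),.071],'s1':[(498,106),(218,455),.05],'s2':[(78,489),(196,57),.05],
'k1':[(134,278),(368,197),.015],'k2':[(246,291),(272,224),.015],'k3':[(205,408),(196,149),.015],'k4':[(82,395),(290,126),.015]}
for k,(a,b,z) in L.items():
    print(k,np.round(1e3*onz(A,*s(a),z)[:2]),np.round(1e3*onz(B,*t(b),z)[:2]))
```

```text
r- [648. -91.] [652. -97.]
r+ [562. -71.] [565. -78.]
r0 [ 575. -212.] [ 577. -220.]
pA [405. 162.] [410. 149.]
pB [424. 332.] [425. 321.]
pC [ 550. -380.] [ 556. -399.]
tum [ 413. -166.] [ 420. -183.]
s1 [ 429. -338.] [ 431. -351.]
s2 [545. 384.] [547. 368.]
k1 [677. 104.] [677.  84.]
k2 [561.  71.] [566.  47.]
k3 [515. 232.] [518. 214.]
k4 [627. 269.] [632. 250.]
```

Request:
send_rows(travel=[[320, 216, 20], [320, 216, 20], [320, 216, 20], [320, 216, 20], [320, 216, 20], [320, 216, 20], [320, 216, 20], [320, 216, 20], [320, 216, 20], [320, 216, 20]], twist=[56, 56, 56, 56, 56, 56, 56, 56, 56, 56], jaw=[60, 60, 60, 60, 60, 60, 60, 60, 60, 60])

```text
clock: 1.35
ee_pos: [0.5518, -0.3919, 0.2512]
tool_rot: [-0.0, 0.783, 0.622, -0.0]
contact_force: [-0.1, 0.5, -0.4]
gripper_width: 0.7
grasp_force: 0.0
```

```bash
cat >> h.py <<'E'
def look(n,pts=()):
    f=grab_frame('wrist');save(n,f);np.save(n+'.npy',f,allow_pickle=True)
    o=get_obs();R=o['tool_rot'];ty=(2*(R[1]*R[2]-R[0]*R[3]),1-2*(R[1]**2+R[3]**2))
    print('t',o['clock'],'tcp',np.round(o['ee_pos']*1e3,1),'closing',np.degrees(np.arctan2(ty[1],ty[0])),'w',o['gripper_width'],'F',np.round(o['contact_force'],1))
    for k,p in pts: print(k,np.round(proj(f,p)))
    return f
E
python3 - <<'E'
from h import *
f=look('w1',[('pC',(.553,-.39,.09)),('r0',(.576,-.216,.04))]);print(np.round(f['world_from_camera'],3).tolist(),f['intrinsics'])
E
```

```text
t 1.4 tcp [ 552.  -391.8  251.3] closing -13.103983605794781 w 0.700479407826712 F [ 0.1  0.2 -0.8]
pC [257. 174.]
r0 [242.  13.]
[[0.974, 0.218, 0.063, 0.568], [-0.227, 0.936, 0.269, -0.323], [-0.0, -0.276, 0.961, 0.393], [0.0, 0.0, 0.0, 1.0]] [[274.70918914   0.         255.9417315 ]
 [  0.         274.70918914 189.88231515]
 [  0.           0.           1.        ]]
```

View pics/w1.png

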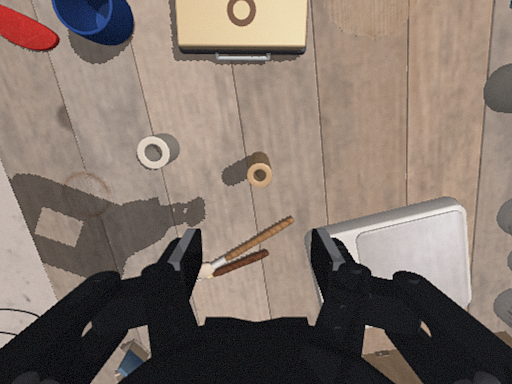

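The prop's top is at (260,175), the single ring at (241,11) and a short prop at (154,152). The wrist view agrees with the estimates to a few mm.

Run:
```python
from h import *
f=np.load('w1.npy',allow_pickle=True).item()
for p,z in(((260,175),.09),((241,11),.04),((154,152),.05)):print(onz(f,*p,z)*1e3)
```

```text
[ 556.29417402 -391.90649483   90.        ]
[ 575.78832899 -213.77381211   40.        ]
[ 432.24387206 -342.17840364   50.        ]
```

Request:
send_rows(travel=[[4, 0, -50], [4, 0, -110], [4, 0, -160], [4, 0, -206], [4, 0, -206], [4, 0, -206], [4, 0, -206], [4, 0, -206], [4, 0, -206], [4, 0, -206]], twist=[0, 0, 0, 0, 0, 0, 0, 0, 0, 0], jaw=[60, 60, 60, 60, 60, 15, 15, 15, 15, 15], grip_force=40)

```text
clock: 2.65
ee_pos: [0.5587, -0.3924, 0.0489]
tool_rot: [0.003, 0.782, 0.623, 0.0]
contact_force: [-0.3, -1.0, 6.2]
gripper_width: 0.334
grasp_force: 40.0
```

Request:
send_rows(travel=[[0, 0, 30], [0, 0, 90], [0, 0, 130], [10, 60, 130], [20, 120, 130], [20, 175, 130], [20, 175, 130], [20, 175, 130], [20, 175, 130]], twist=[0, 0, 0, 0, 0, 0, 0, 0, 0], jaw=[15, 15, 15, 15, 15, 15, 15, 15, 15])

```text
clock: 3.78
ee_pos: [0.5771, -0.2169, 0.1755]
tool_rot: [0.0, 0.783, 0.622, 0.0]
contact_force: [0.5, -0.8, -1.4]
gripper_width: 0.333
grasp_force: 39.8
```

Run:
```python
from h import *
f=look('w2',[('r+',(.65,-.094,.04)),('r-',(.563,-.0745,.04)),('r0',(.576,-.216,.04))])
```

```text
t 3.825 tcp [ 577.  -217.   175.4] closing -13.074072463343876 w 0.33166207661796904 F [-0.2  1.  -0.9]
r+ [304.  36.]
r- [205.  36.]
r0 [255. 181.]
```

View pics/w2.png

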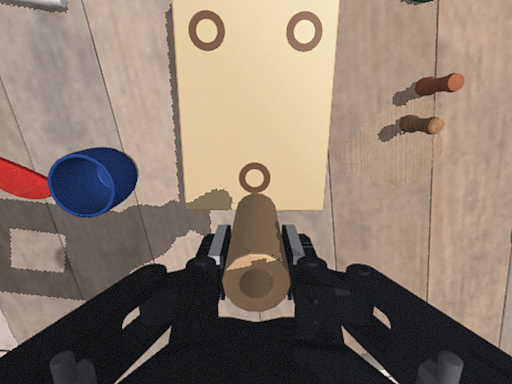

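Rings are at (207,31), (304,32) and (255,178). The tumbler rim is around (82,184), and the prop is held straight.

Run:
```python
from h import *
f=np.load('w2.npy',allow_pickle=True).item()
P=[onz(f,*p,.04)[:2]*1e3 for p in((207,31),(304,32),(255,178))]
print(P,onz(f,82,184,.071)*1e3)
m=(P[0]+P[1])/2;y=m-P[2];y/=np.linalg.norm(y);x=np.array([y[1],-y[0]]);c=P[2]+68*y
c2=(m-68*y+c)/2
print('len',np.linalg.norm(m-P[2]),'yaw',np.degrees(np.arctan2(x[1],x[0])),'c',c2)
for a,b in((-44,68),(44,68),(0,-68)):print(c2+a*x+b*y)
```

```text
[array([565.60605069, -70.6590928 ]), array([650.65424805, -91.20775893]), array([ 576.8384703 , -213.09238749])] [ 420.92742497 -175.07040192   71.        ]
len 135.8129607791246 yaw -13.32078422311016 c [ 592.48430984 -147.01290668]
[565.33550082 -70.70470156]
[650.96789227 -90.98014318]
[ 576.81692313 -213.18339099]
```

Request:
send_rows(travel=[[0, 4, -40], [0, 4, -70], [0, 4, -85], [0, 4, -85], [0, 4, -85], [0, 4, -85], [0, 4, -85], [0, 4, -85], [0, 4, -30], [0, 4, 30], [0, 4, 50]], twist=[0, 0, 0, 0, 0, 0, 0, 0, 0, 0, 0], jaw=[15, 15, 15, 15, 15, 55, 55, 55, 55, 55, 55])

```text
clock: 5.2
ee_pos: [0.5791, -0.2126, 0.2312]
tool_rot: [0.004, 0.782, 0.623, 0.002]
contact_force: [-0.2, 0.4, 0.4]
gripper_width: 0.645
grasp_force: 0.0
```

Request:
send_rows(travel=[[-170, 360, 0], [-170, 360, 0], [-170, 360, 0], [-170, 360, 0], [-170, 360, 0], [-170, 360, 0], [-170, 360, 0], [-170, 360, 0], [-170, 360, 0], [-170, 360, 0], [-170, 360, 0]], twist=[0, 0, 0, 0, 0, 0, 0, 0, 0, 0, 0], jaw=[55, 55, 55, 55, 55, 55, 55, 55, 55, 55, 55])

```text
clock: 6.58
ee_pos: [0.4074, 0.1475, 0.2252]
tool_rot: [-0.0, 0.783, 0.622, -0.0]
contact_force: [0.1, -0.5, 0.1]
gripper_width: 0.639
grasp_force: 0.0
```

Run:
```python
from h import *
f=look('w3',[('pA',(.407,.155,.09)),('pB',(.424,.327,.09))])
```

```text
t 6.625 tcp [407.4 147.6 225.3] closing -13.066507781151568 w 0.6475509129380702 F [-0.   0.7  0.6]
pA [254. 175.]
pB [228. -19.]
```

View pics/w3.png

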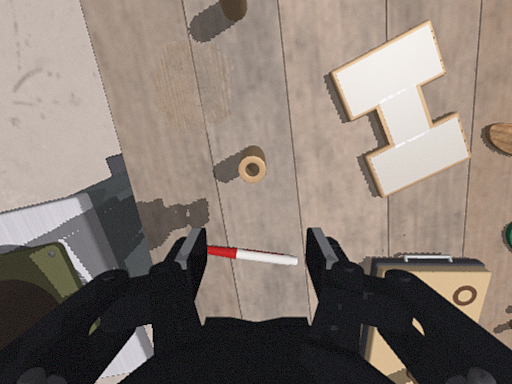

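Prop top is at (252,168). Shelf corners are (332,73), (430,22), (470,155) and (381,195).

Run:
```python
from h import *
f=np.load('w3.npy',allow_pickle=True).item()
print(onz(f,252,168,.09)*1e3)
m=f['frame'].astype(int)
w=((m.min(2)>140)&(np.arange(512)[None]>320)&(np.arange(384)[:,None]<205)&(np.arange(512)[None]<480)).astype(np.uint8)
n,l,s,c=cv2.connectedComponentsWithStats(w);i=1+np.argmax(s[1:,4]);print(s[i],c[i])
ys,xs=np.where(l==i)
Q=np.array([onz(f,u,v,.015)[:2] for u,v in zip(xs,ys)])*1e3
print(cv2.minAreaRect(Q.astype(np.float32)),Q.mean(0))
```

```text
[406.54819575 162.42736891  90.        ]
[  333    21   136   175 11607] [402.99862152 107.65899888]
((600.8071899414062, 169.44998168945312), (119.592529296875, 173.8878631591797), 14.207127571105957) [600.27577214 177.0748047 ]
```

Request:
send_rows(travel=[[0, 15, -50], [0, 15, -110], [0, 15, -160], [0, 15, -180], [0, 15, -180], [0, 15, -180], [0, 15, -180], [0, 15, -180], [0, 15, -180]], twist=[0, 0, 0, 0, 0, 0, 0, 0, 0], jaw=[60, 60, 60, 60, 60, 15, 15, 15, 15])

```text
clock: 7.75
ee_pos: [0.4084, 0.1635, 0.0469]
tool_rot: [0.001, 0.782, 0.623, 0.001]
contact_force: [0.1, -0.4, 6.3]
gripper_width: 0.334
grasp_force: 42.4
```

Request:
send_rows(travel=[[0, 0, 40], [0, 0, 100], [0, 0, 160], [40, -58, 160], [80, -116, 160], [120, -174, 160], [159, -233, 160], [159, -233, 160], [159, -233, 160], [159, -233, 160], [159, -233, 160], [159, -233, 160]], twist=[0, 0, 0, 0, 0, 0, 0, 0, 0, 0, 0, 0], jaw=[15, 15, 15, 15, 15, 15, 15, 15, 15, 15, 15, 15])

```text
clock: 9.25
ee_pos: [0.5657, -0.0688, 0.2054]
tool_rot: [0.0, 0.782, 0.623, 0.0]
contact_force: [-0.7, -0.4, 0.1]
gripper_width: 0.331
grasp_force: 41.8
```

Request:
send_rows(travel=[[0, -2, -50], [0, -2, -95], [0, -2, -117], [0, -2, -117], [0, -2, -117], [0, -2, -117], [0, -2, -117], [0, -2, -117], [0, -2, -60], [0, -2, 0], [0, -2, 20]], twist=[0, 0, 0, 0, 0, 0, 0, 0, 0, 0, 0], jaw=[15, 15, 15, 15, 15, 50, 50, 50, 50, 50, 50])

```text
clock: 10.62
ee_pos: [0.5682, -0.0723, 0.2309]
tool_rot: [0.003, 0.783, 0.623, 0.003]
contact_force: [0.6, -1.0, -0.7]
gripper_width: 0.587
grasp_force: 0.0
```

Request:
send_rows(travel=[[-141, 385, 0], [-141, 385, 0], [-141, 385, 0], [-141, 385, 0], [-141, 385, 0], [-141, 385, 0], [-141, 385, 0], [-141, 385, 0], [-141, 385, 0], [-141, 385, 0], [-141, 385, 0], [-141, 385, 0]], twist=[0, 0, 0, 0, 0, 0, 0, 0, 0, 0, 0, 0], jaw=[50, 50, 50, 50, 50, 50, 50, 50, 50, 50, 50, 50])

```text
clock: 12.12
ee_pos: [0.4254, 0.3127, 0.2253]
tool_rot: [-0.0, 0.783, 0.622, 0.0]
contact_force: [0.4, -0.2, 0.4]
gripper_width: 0.588
grasp_force: 0.0
```

Run:
```python
from h import *
f=look('w4',[('pB',(.424,.33,.09))])
```

```text
t 12.175 tcp [425.3 312.8 225.4] closing -13.036408052418277 w 0.5842828568857934 F [0.2 0.1 1.4]
pB [251. 166.]
```

View pics/w4.png

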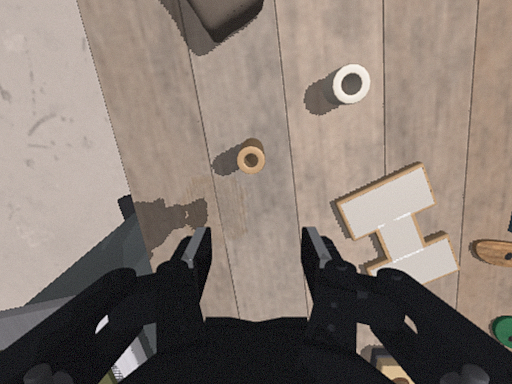

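Prop top is at (251,159), 7 px from the prediction, so it stands about 7 mm further in y, near y = 337.

Request:
send_rows(travel=[[0, 25, -50], [0, 25, -110], [0, 25, -160], [0, 25, -180], [0, 25, -180], [0, 25, -180], [0, 25, -180], [0, 25, -180], [0, 25, -180]], twist=[0, 0, 0, 0, 0, 0, 0, 0, 0], jaw=[60, 60, 60, 60, 60, 15, 15, 15, 15])

```text
clock: 13.3
ee_pos: [0.4264, 0.3391, 0.0475]
tool_rot: [0.0, 0.782, 0.623, 0.002]
contact_force: [-0.6, -0.5, 6.4]
gripper_width: 0.349
grasp_force: 39.8
```

Request:
send_rows(travel=[[0, 0, 40], [0, 0, 100], [0, 0, 160], [30, -55, 160], [58, -108, 160], [86, -161, 160], [114, -214, 160], [142, -267, 160], [170, -320, 160], [198, -373, 160], [226, -429, 160], [226, -429, 160]], twist=[0, 0, 0, 0, 0, 0, 0, 0, 0, 0, 0, 0], jaw=[15, 15, 15, 15, 15, 15, 15, 15, 15, 15, 15, 15])

```text
clock: 14.8
ee_pos: [0.6519, -0.0947, 0.2046]
tool_rot: [0.0, 0.784, 0.621, -0.0]
contact_force: [-0.7, -0.9, -1.1]
gripper_width: 0.349
grasp_force: 40.0
```

Request:
send_rows(travel=[[0, 0, 0], [0, 0, 0], [0, 0, 0]], twist=[0, 0, 0], jaw=[15, 15, 15])

```text
clock: 15.18
ee_pos: [0.6508, -0.0895, 0.2055]
tool_rot: [0.0, 0.782, 0.623, 0.0]
contact_force: [-0.5, 0.2, -1.3]
gripper_width: 0.347
grasp_force: 40.0
```

Request:
send_rows(travel=[[0, -2, -50], [0, -2, -95], [0, -2, -116], [0, -2, -116], [0, -2, -116], [0, -2, -116], [0, -2, -116], [0, -2, -116], [0, -2, -60], [0, -2, 0], [0, -2, 20]], twist=[0, 0, 0, 0, 0, 0, 0, 0, 0, 0, 0], jaw=[15, 15, 15, 15, 15, 50, 50, 50, 50, 50, 50])

```text
clock: 16.55
ee_pos: [0.6532, -0.0933, 0.2314]
tool_rot: [0.003, 0.783, 0.623, 0.003]
contact_force: [1.0, 0.2, 0.1]
gripper_width: 0.586
grasp_force: 0.0
```

Request:
send_rows(travel=[[-230, -105, 0], [-230, -105, 0], [-230, -105, 0], [-230, -105, 0], [-230, -105, 0], [-230, -105, 0], [-230, -105, 0], [-230, -105, 0], [-230, -105, 0]], twist=[0, 0, 0, 0, 0, 0, 0, 0, 0], jaw=[85, 85, 85, 85, 85, 85, 85, 85, 85])

```text
clock: 17.68
ee_pos: [0.4216, -0.1974, 0.2251]
tool_rot: [-0.0, 0.782, 0.623, -0.0]
contact_force: [-0.0, 0.6, -0.3]
gripper_width: 0.991
grasp_force: 0.0
```

Run:
```python
from h import *
f=look('w5',[('tum',(.421,-.175,.071)),('r-',(.5653,-.0707,.13)),('r+',(.651,-.091,.13)),('r0',(.5768,-.2132,.13))])
```

```text
t 17.725 tcp [ 421.5 -197.5  225.2] closing -12.929759267893138 w 0.9958679566566992 F [-0.2 -0.3 -0. ]
tum [251. 158.]
r- [406.  -8.]
r+ [524.  -7.]
r0 [432. 172.]
```

View pics/w5.png

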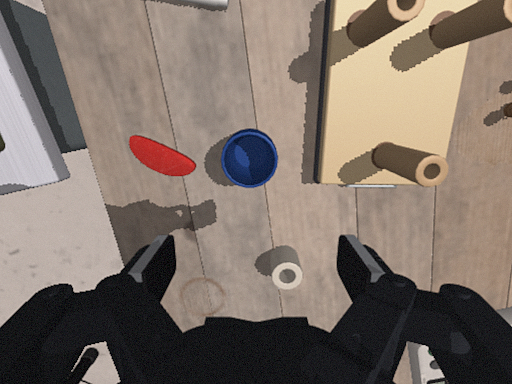

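Request:
send_rows(travel=[[-1, 22, -50], [-1, 22, -100], [-1, 22, -150], [-1, 22, -190], [-1, 22, -208], [-1, 22, -208], [-1, 22, -208], [-1, 22, -208], [-1, 22, -208], [-1, 22, -208]], twist=[0, 0, 0, 0, 0, 0, 0, 0, 0, 0], jaw=[85, 85, 85, 85, 85, 85, 50, 50, 50, 50], grip_force=35)

```text
clock: 18.98
ee_pos: [0.4213, -0.1764, 0.019]
tool_rot: [0.001, 0.783, 0.623, 0.001]
contact_force: [0.1, 0.8, 6.5]
gripper_width: 0.725
grasp_force: 40.0
```

Request:
send_rows(travel=[[0, 0, 40], [0, 0, 100], [0, 0, 160], [60, 10, 165], [115, 20, 165], [171, 29, 165], [171, 29, 165], [171, 29, 165], [171, 29, 165], [171, 29, 165]], twist=[0, 0, 0, 0, 0, 0, 0, 0, 0, 0], jaw=[50, 50, 50, 50, 50, 50, 50, 50, 50, 50])

```text
clock: 20.23
ee_pos: [0.5903, -0.1471, 0.1828]
tool_rot: [0.0, 0.783, 0.622, 0.0]
contact_force: [-0.3, 0.8, -2.2]
gripper_width: 0.728
grasp_force: 40.2
```

Run:
```python
from h import *
f=look('w6',[('r-',(.5653,-.0707,.13)),('r+',(.651,-.091,.13)),('r0',(.5768,-.2132,.13))])
```

```text
t 20.275 tcp [ 590.5 -147.1  182.9] closing -13.02810345536043 w 0.72681308352635 F [ 0.3 -0.  -1.7]
r- [195. 114.]
r+ [324. 115.]
r0 [258. 286.]
```

View pics/w6.png

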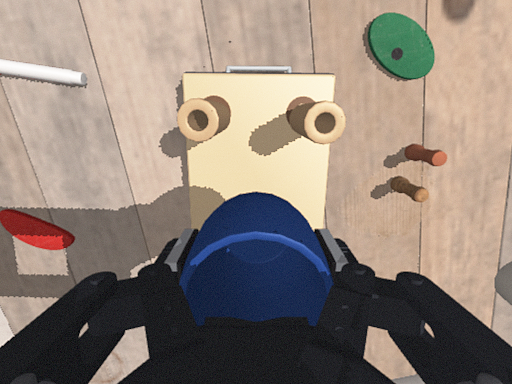

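Both rear props stand on their marks, within about 5 mm: tops at (200,119) and (325,122). Lowering the tumbler.

Request:
send_rows(travel=[[2, 0, -40], [2, 0, -80], [2, 0, -110], [2, 0, -122], [2, 0, -122], [2, 0, -122], [2, 0, -122], [2, 0, -122], [2, 0, -122], [2, 0, -80], [2, 0, -20], [2, 0, 40]], twist=[0, 0, 0, 0, 0, 0, 0, 0, 0, 0, 0, 0], jaw=[50, 50, 50, 50, 50, 50, 82, 82, 82, 82, 82, 82])

```text
clock: 21.78
ee_pos: [0.5927, -0.1466, 0.2238]
tool_rot: [-0.0, 0.783, 0.623, -0.0]
contact_force: [1.6, -0.8, 0.1]
gripper_width: 0.964
grasp_force: 0.0
```

Request:
send_rows(travel=[[0, 0, 40], [0, -60, 40], [0, -80, 40], [0, -80, 40], [0, -80, 40]], twist=[0, 0, 0, 0, 0], jaw=[82, 82, 82, 82, 82])

```text
clock: 22.4
ee_pos: [0.5928, -0.2258, 0.2614]
tool_rot: [-0.001, 0.782, 0.623, -0.0]
contact_force: [-1.1, 0.2, -0.7]
gripper_width: 0.961
grasp_force: 0.0
```

Run:
```python
from h import *
f=look('w7',[('r-',(.5653,-.0707,.13)),('r+',(.651,-.091,.13)),('r0',(.5768,-.2132,.13)),('tum',(.5925,-.147,.111))])
```

```text
t 22.45 tcp [ 592.9 -225.5  261.6] closing -12.927317438605558 w 0.9583690347371805 F [0.5 0.4 0.2]
r- [187.  24.]
r+ [286.  24.]
r0 [238. 174.]
tum [239. 105.]
```

View pics/w7.png

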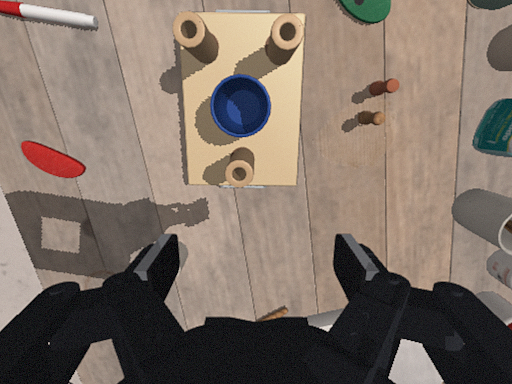

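Request:
send_rows(travel=[[8, 335, 0], [8, 335, 0], [8, 335, 0], [8, 335, 0], [8, 335, 0], [8, 335, 0], [8, 335, 0], [8, 335, 0], [8, 335, 0], [8, 335, 0]], twist=[27, 27, 27, 27, 27, 27, 27, 27, 27, 27], jaw=[82, 82, 82, 82, 82, 82, 82, 82, 82, 82])

```text
clock: 23.7
ee_pos: [0.6012, 0.1071, 0.2623]
tool_rot: [0.0, 0.616, 0.788, -0.0]
contact_force: [0.2, 0.0, -0.3]
gripper_width: 0.964
grasp_force: 0.0
```

Run:
```python
from h import *
f=look('w8',[('c',(.601,.169,.015))])
m=f['frame'].astype(int)
w=(m.min(2)>140).astype(np.uint8)
w[260:]=0
n,l,s,c=cv2.connectedComponentsWithStats(w);i=1+np.argmax(s[1:,4]);print(s[i],c[i])
ys,xs=np.where(l==i)
Q=np.array([onz(f,u,v,.015)[:2] for u,v in zip(xs,ys)])*1e3
r=cv2.minAreaRect(Q.astype(np.float32));print(r,Q.mean(0))
a=f['frame'][:,:,::-1].copy()
for p in cv2.boxPoints(r):
    q=proj(f,(p[0]/1e3,p[1]/1e3,.015));cv2.circle(a,(int(q[0]),int(q[1])),3,(0,0,255),1)
a=cv2.resize(a[:270,130:400],(400,400))
g=grab_frame('scene');np.save('scene2.npy',g,allow_pickle=True)
b=cv2.resize(g['frame'][150:205,220:300,::-1],None,fx=5,fy=5,interpolation=cv2.INTER_CUBIC)
o=np.zeros((400,800,3),np.uint8);o[:,:400]=a;o[:275,400:]=b;cv2.imwrite('pics/c.png',o)
```

```text
t 23.75 tcp [601.2 107.2 262.4] closing 13.927922035193463 w 0.9584212990296783 F [ 0.2 -0.3  0.7]
c [266. 119.]
[  131     0   141   260 11427] [197.55263849 130.86365625]
((520.6729125976562, 106.4715576171875), (407.4349365234375, 116.885986328125), 85.16287994384766) [511.61664643 123.43725859]
```

View pics/c.png

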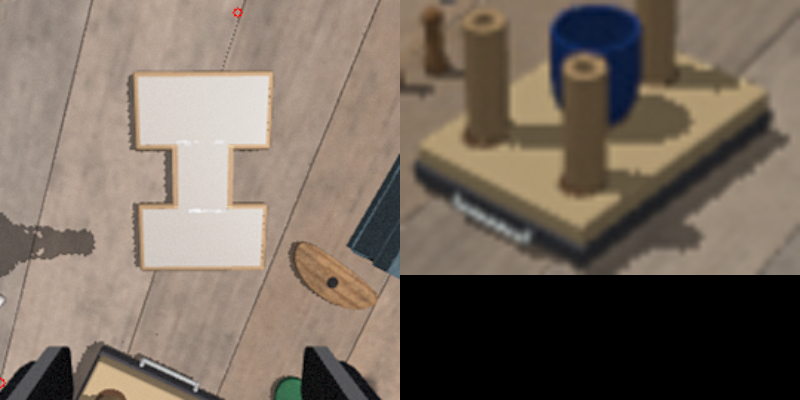

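The left half shows the shelf corners in the crop at (135,74), (272,72), (265,270) and (141,269). The right half shows only thin ring crescents at the prop feet, so the props are within a few mm.

Run:
```python
from h import *
f=np.load('w8.npy',allow_pickle=True).item()
C=lambda p:onz(f,130+p[0]*270/400,p[1]*270/400,.015)[:2]*1e3
P=np.array([C(p) for p in((135,73),(271,72),(264,269),(141,269))]);print(P,P.mean(0))
W=[C(p) for p in((172,145),(231,145),(229,208),(174,208))];print(np.mean(W,0))
x=P[1]-P[0]+P[2]-P[3];y=P[0]-P[3]+P[1]-P[2]
print(np.linalg.norm(x)/2,np.linalg.norm(y)/2,np.degrees(np.arctan2(x[1],x[0])),np.degrees(np.arctan2(-y[0],y[1])))
```

```text
[[522.70824557 238.8555072 ]
 [637.04845033 268.01209742]
 [682.55252081  97.64363042]
 [564.670582    68.47936761]] [601.74494968 168.24765066]
[600.65084538 167.91274883]
119.71679692057884 175.89574984334115 14.09783747530233 14.396539228034793
```

Request:
send_rows(travel=[[0, 61, -40], [0, 61, -100], [0, 61, -160], [0, 61, -210], [0, 61, -240], [0, 61, -255], [0, 61, -255], [0, 61, -255]], twist=[0, 0, 0, 0, 0, 0, 0, 0], jaw=[66, 66, 66, 66, 66, 66, 66, 66], grip_force=80)

```text
clock: 24.8
ee_pos: [0.6027, 0.1694, 0.0093]
tool_rot: [0.001, 0.616, 0.788, 0.001]
contact_force: [-0.1, 0.7, -0.0]
gripper_width: 0.772
grasp_force: 0.0
```

Request:
send_rows(travel=[[0, 0, -2], [0, 0, -4], [0, 0, -4]], twist=[0, 0, 0], jaw=[66, 66, 66])

```text
clock: 25.18
ee_pos: [0.6011, 0.1692, 0.0035]
tool_rot: [0.0, 0.616, 0.788, 0.0]
contact_force: [-0.1, 0.8, -0.5]
gripper_width: 0.774
grasp_force: 0.0
```

Request:
send_rows(travel=[[0, 0, 0], [0, 0, 0], [0, 0, 0], [0, 0, 0], [0, 0, 0]], twist=[0, 0, 0, 0, 0], jaw=[45, 45, 45, 45, 45])

```text
clock: 25.8
ee_pos: [0.6014, 0.1693, 0.0041]
tool_rot: [0.0, 0.616, 0.788, 0.0]
contact_force: [-1.2, -0.9, 4.5]
gripper_width: 0.622
grasp_force: 85.1
```

Request:
send_rows(travel=[[0, 0, 10], [0, 0, 20], [0, 0, 30], [0, 0, 30], [0, 0, 30], [0, 0, 30]], twist=[0, 0, 0, 0, 0, 0], jaw=[45, 45, 45, 45, 45, 45])

```text
clock: 26.55
ee_pos: [0.6006, 0.1691, 0.0327]
tool_rot: [-0.0, 0.616, 0.788, -0.0]
contact_force: [-0.1, 0.0, -4.2]
gripper_width: 0.626
grasp_force: 85.0
```

Run:
```python
from h import *
f=look('w9');print(get_obs()['ft_torque'])
g=grab_frame('side')
o=np.zeros((384,800,3),np.uint8);o[:,:400]=f['frame'][:,56:456,::-1]
o[:,400:]=cv2.resize(g['frame'][120:216,230:330,::-1],(400,384));cv2.imwrite('pics/d.png',o)
```

```text
t 26.6 tcp [600.7 169.1  32.8] closing 14.013884309106185 w 0.6241293819777652 F [-0.   0.1 -4.6]
[0.0130861  0.01076283 0.00757652]
```

View pics/d.png

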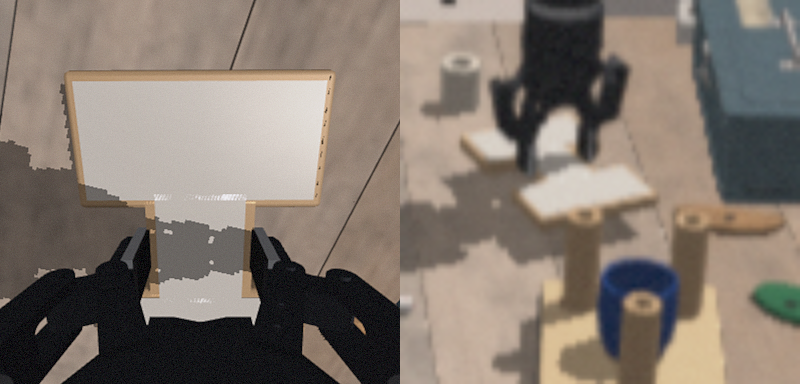

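Request:
send_rows(travel=[[0, 0, 40], [0, 0, 90], [0, 0, 140], [0, 0, 180], [0, -25, 187], [-1, -60, 187], [-2, -100, 187], [-3, -140, 187], [-5, -180, 187], [-6, -220, 187], [-7, -260, 187], [-8, -300, 187]], twist=[0, 0, 0, 0, -4, -8, -12, -16, -20, -24, -27, -27.4], jaw=[45, 45, 45, 45, 45, 45, 45, 45, 45, 45, 45, 45])

```text
clock: 28.15
ee_pos: [0.5927, -0.132, 0.2199]
tool_rot: [-0.0, 0.785, 0.62, -0.0]
contact_force: [-0.1, 0.4, -4.3]
gripper_width: 0.624
grasp_force: 86.5
```

Request:
send_rows(travel=[[0, -10, 0], [0, -15, 0], [0, -15, 0], [0, -15, -20], [0, -15, -35], [0, -15, -50], [0, -15, -60], [0, -15, -65], [0, -15, -65], [0, -15, -65], [0, -15, -65]], twist=[0, 0, 0, 0, 0, 0, 0, 0, 0, 0, 0], jaw=[45, 45, 45, 45, 45, 45, 45, 45, 45, 45, 45])

```text
clock: 29.52
ee_pos: [0.5935, -0.1459, 0.1561]
tool_rot: [0.001, 0.785, 0.62, 0.0]
contact_force: [0.7, -0.7, -3.3]
gripper_width: 0.623
grasp_force: 86.5
```

Run:
```python
from h import *
f=look('w10');g=grab_frame('side');g2=grab_frame('scene')
o=np.zeros((400,800,3),np.uint8)
o[:,:400]=cv2.resize(g2['frame'][110:210,210:310,::-1],(400,400))
o[:,400:]=cv2.resize(g['frame'][145:245,240:340,::-1],(400,400));cv2.imwrite('pics/e.png',o)
```

```text
t 29.575 tcp [ 593.4 -145.9  156. ] closing -13.38973892496807 w 0.619625000676159 F [-0.1 -0.2 -4.2]
```

View pics/e.png

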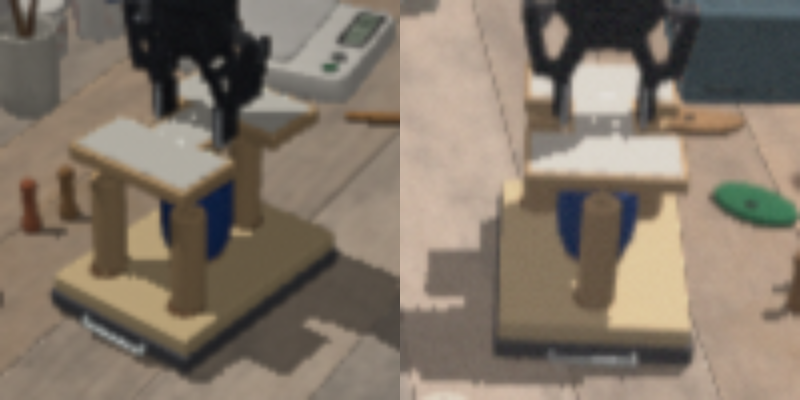

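The shelf is level just above the props, with all three under it. Lowering gently.

Request:
send_rows(travel=[[-1, -1, -6], [-1, -1, -11], [-1, -1, -15], [-1, -1, -18], [-1, -1, -19], [-1, -1, -20], [-1, -1, -21], [-1, -1, -22], [-1, -1, -22], [-1, -1, -22]], twist=[0, 0, 0, 0, 0, 0, 0, 0, 0, 0], jaw=[45, 45, 45, 45, 45, 45, 45, 45, 45, 45])

```text
clock: 30.92
ee_pos: [0.5924, -0.1469, 0.1342]
tool_rot: [0.0, 0.785, 0.62, 0.0]
contact_force: [-2.2, 0.2, 1.0]
gripper_width: 0.624
grasp_force: 87.2
```

Request:
send_rows(travel=[[0, 0, 0], [0, 0, 0], [0, 0, 0], [0, 0, 0], [0, 0, 15], [0, 0, 50], [0, 0, 100], [0, 0, 150], [0, 0, 150], [0, 0, 150]], twist=[0, 0, 0, 0, 0, 0, 0, 0, 0, 0], jaw=[60, 68, 70, 70, 70, 70, 70, 70, 70, 70])

```text
clock: 32.17
ee_pos: [0.592, -0.1468, 0.2839]
tool_rot: [0.0, 0.785, 0.62, 0.0]
contact_force: [0.3, 0.9, -0.8]
gripper_width: 0.818
grasp_force: 0.0
```

Run:
```python
from h import *
f=look('w11');g=grab_frame('side');g2=grab_frame('scene')
o=np.zeros((400,800,3),np.uint8)
o[:,:400]=cv2.resize(g2['frame'][110:210,210:310,::-1],(400,400))
o[:,400:]=cv2.resize(g['frame'][145:245,240:340,::-1],(400,400));cv2.imwrite('pics/f.png',o)
```

```text
t 32.225 tcp [ 591.5 -146.6  282.4] closing -13.38306133616336 w 0.8189827674024475 F [-1.1  0.1 -1.2]
```

View pics/f.png

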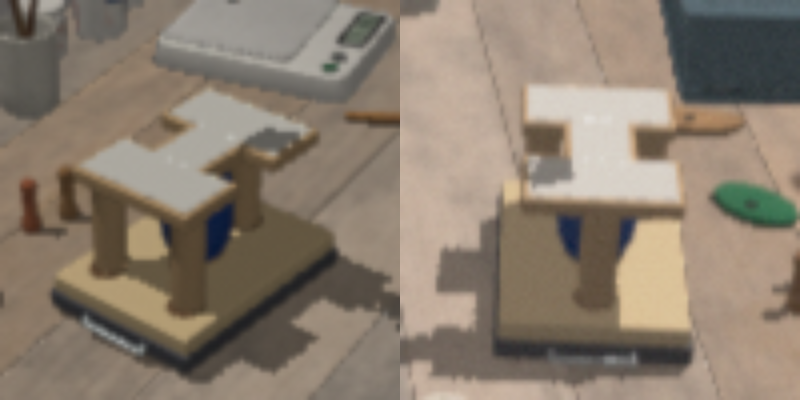

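The shelf lies level and square on the three upright props, with the tumbler upright between them and the gripper clear.

```bash
python3 -c "
from bench import *
print(sign_off())"
```

```text
the job is handed in; nothing more can be done
None
```

The job is handed in at about 32 s on the robot's clock: the three tall props stand on the ring marks, within about 6 mm by my measurement, with the tumbler upright in the middle, the shelf level and centred on top and the short props untouched, though `sign_off()` returned no verdict.

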